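# Shift the vial shuttle to its yellow stop

## Task

Bring the vial shuttle to the injection position: press down the blue pad in the middle of its carriage with a fingertip to free the brake, then, keeping the pad pressed, push the carriage gently along the rail until it rests against the yellow stop, and let go. Do not force the carriage along with its brake on, and do not pick up or disturb the vials, glassware, tub and wrench standing around the rail.

Things in the scene. Friction and masses are not known exactly. Their poses are not given: they have to be found in the camera images.
- rail: Fixed linear rail on the bench: white base plate 90 x 420 x 12 mm, with an aluminium bar 36 mm wide along its middle, bar top 34 mm above the bench. Origin at the centre of its underside, on the bench; its y axis runs along the rail (the direction of sliding), z up; the tray of vials is on its +x side.
- carriage (a joint): Position of the carriage along the rail, m: 0 at the rail's middle, growing towards the rail's +y. Sliding it takes about 1 N with the brake free; with the pad up the brake holds it against about 15 N.
- carriage_mid (a point): Centre of the carriage, on the top of its aluminium plate, 46 mm above the bench; the plate is 80 mm wide and 100 mm long (along the rail). At each end stands a grey cheek 18 mm thick along the rail and 60 mm wide across it, its top 66 mm above the bench; the gap between the cheeks is 64 mm and holds the blue pad. Axes parallel to the rail's.
- tray_mid (a point): Centre of the top of the white vial tray fixed to the carriage on the rail's +x side, 73 mm from the rail's centre line, 50 mm above the bench. It carries ten fixed vials of 12 mm diameter, their axes 62 and 88 mm from the rail's centre line, their blue caps' tops 76 mm above the bench.
- pad (a joint): How far the blue brake pad is pressed down, m: 0 up (brake on), 0.005 fully down. The brake eases over the first 1.5 mm of travel and is quite free beyond; the press force is about 5 N at 1.5 mm, 7 N at 3.5 mm and 9 N at 5 mm, where the pad meets a hard end. It springs up when released.
- pad_top (a point): Centre of the top face of the blue brake pad, marked by a white dot, in the middle of the carriage between the cheeks; pad 48 mm across the rail by 56 mm along it; 56.5 mm above the bench when up. Axes parallel to the rail's; moves with the pad and carriage.
- stop_yellow: The yellow stop, a fixed block clamped on the rail, 56 mm across the rail, 24 mm along it, reaching from the bar's top (34 mm above the bench) to 58 mm, with a 4 mm steel screw head on top. Origin at its centre, at the height of the bar's top; y along the rail. May be at either end. With the carriage against it, their centres are 62 mm apart along the rail.
- stop_grey: The grey stop at the other end of the rail, the same shape; not the one wanted.
- vial_amber: Loose brown capped headspace vial standing near the rail, diameter 23 mm, 72 mm tall; origin at the centre of its underside. Leave alone.
- vial_clear: Loose clear capped headspace vial standing near the rail, diameter 23 mm, 72 mm tall; origin at the centre of its underside. Leave alone.
- beaker: Loose glass beaker, diameter 70 mm, 85 mm tall, beyond the rail; origin at the centre of its underside. Leave alone.
- cap_tub: Loose open blue tub, 80 x 110 x 45 mm, beyond the rail; origin at the centre of its underside. Leave alone.
- amber_bottle: Loose brown bottle with black cap, diameter 84 mm, 170 mm tall, to the left; origin at the centre of its underside. Leave alone.
- clear_bottle: Loose clear bottle with blue cap, diameter 74 mm, 150 mm tall, to the right; origin at the centre of its underside. Leave alone.
- wrench: Loose steel wrench, 150 mm long, lying flat to the right; origin under its middle. Leave alone.

How it is judged:
By the outcome, as a careful person would: the job done as asked, in the order asked, and still so for the second after the job is handed in, with the robot touching nothing.
It also fails if it takes over 32 s, if anything falls off the work surface, if the arm or the gripper's body presses on something with over 40 N, if the wrist force passes 120 N, or if a joint passes its speed limit or range.

## Robot

A 7-joint arm with a two-finger parallel gripper is mounted at the origin on the work surface. World frame = base frame: x ahead of the robot, y to its left, z up, the work surface at z = 0. Lengths are in mm, angles in rad, forces in N, time in s.
With the tool pointing down it reaches from about 400 to 750 mm from the base axis. Payload 19.5 kg.
Tool frame: the origin (TCP) lies midway between the tips of the shut fingers; the grasp point (between the pads) lies 19 mm behind it; z points along the fingers, y is the line along which they close (so a half turn about z gives the same grasp; the last joint's range is limited). The gripper opens to 85 mm and grips with 20 to 120 N. Pads are 22 mm wide; open, the fingers measure 114 mm over their backs; the gripper's body (76 mm by 85 mm) begins 54 mm behind the grasp point. The pads swing forward as they close: fully open they stand 13 mm farther back than shut.
Start: joints at [-1.254, 0.707, -0.028, 1.485, 0.022, 0.951, -0.075], TCP at [201.897, 538.358, 208.868] pointing down, gripper open.
Joint ranges: [-2.71, 2.71], [-0.32, 2.16], [-1.57, 1.52], [0, 2.45], [-1.46, 4.6], [0, 2.02], [-2.83, 2.83]. Speed limits (rad/s): [1.89, 1.89, 2.57, 2.57, 3.01, 3.01, 3.01].

## Interface

Orientations are given as a unit quaternion [w, x, y, z].
In Python, from bench import * gives the robot as it stands.
- The arm moves only by the tool play_rows, never from a script. Its argument "motion" is a list of rows, each a list of 7 numbers: the shift along the world's x, y, z each as a share of 0.5 m, from -1 to 1, then the turn, a rotation vector about the world's x, y, z each as a share of pi/2 rad, from -1 to 1, then the opening, from -1 (shut) to 1 (fully open), so that 0 is half open. A call has 1 to 8 rows; each row is the pose to reach, as a shift and turn from the pose commanded when the call began; what a row does not reach only later rows make up. A row lasts 1/10 s, in which the tool goes at most 50 mm and 8.59 degrees, less where a joint would pass 70% of its speed; a pose out of reach is approached as far as the arm can. A call with a number of a shift or a turn outside -1 to 1 is refused whole. A call with a gripper value outside its range is refused whole. The fingers move at their own pace and stop on an object; "newtons" is the grip in N (left out, the last holds). Time passes only in rows, so rows that repeat a pose let the fingers close. It gives the time, the measured TCP pose, the force, the opening and the grip force at its end, in the units of the state.
- get_obs(): the state, without advancing time (a new reading comes with each control period).
- capture(name): name is "side" or "top" or "wrist"; returns a dict with "img" (480x640x3 uint8, blue, green, red), "depth" (480x640 float32, mm along the optical axis (not along the pixel's ray), 0 where there is no reading), "intrinsics" (3x3 intrinsics, pixels), "world_from_camera" (4x4, takes a point from camera to world coordinates); the wrist camera has in their place "mount" (4x4, takes a point from camera to tool coordinates, whose origin is the TCP and whose axes are the flange's). Camera axes: x right, y down, z forward; pixel columns grow to the right and rows downward; lengths in mm; the calibration is good to about 2 mm. A picture is of the moment at which its call begins: read the wrist's pose just before it.
- sign_off(): hands the job in; it is judged then, once.
The state is a dict: "time_s": time; "joint_positions": joint angles; "dq": joint speeds; "joint_efforts": joint torques, N m; "position": TCP position; "eef_rot": TCP orientation; "wrist_force": force on the tool from outside, world axes, zero at the start; "ft_torque": the same for the moment, N m; "opening": opening from 0.0 (shut) to 1.0 (fully open); "grasp_force": force on a finger pad.
Only numpy, scipy, OpenCV 4.12 (cv2) and the standard library are available. Lean on these libraries where they do the work, as an engineer would, in place of code of your own. Each camera call takes 0.05 s, during which the arm holds its last target. There are 200 camera calls.

## Working session

There is one attempt and no reset: what is moved stays moved. The work goes in short steps, Python scripts to look and compute and a tool call to move; the robot and the scene stay as the last step left them, time stands still between calls to the robot, and variables do not carry over. Pictures are saved under pics/ and viewed, at most 10 in all, crops included, and the job is handed in when it is done.

Besides the shell and the picture viewer there is one more tool, called after "Call:" as name([rows], argument=value, ...), one row to a line, values as JSON. play_rows: Moves the arm, as the interface text tells. Shift numbers are shares of 0.5 m and turn numbers shares of pi/2 rad, none past 1 either way. Its arguments: {"type":"object","properties":{"motion":{"type":"array","items":{"type":"array","items":{"type":"number"}}},"newtons":{"type":"number"}},"required":["motion"]}

```bash
mkdir -p pics; python3 - <<'E'
from bench import *
import cv2,numpy as np,pickle
o=get_obs(); print({k:np.round(v,3) for k,v in o.items()})
d={}
for n in ("top","side"):
    c=capture(n); d[n]=c; cv2.imwrite(f"pics/{n}1.png",c["img"])
    print(n,np.round(c["intrinsics"],1).tolist(),np.round(c["world_from_camera"],3).tolist())
pickle.dump(d,open("c.pkl","wb"))
E
```

```text
{'time_s': np.float64(0.0), 'joint_positions': array([-1.254,  0.707, -0.028,  1.485,  0.022,  0.951, -0.075]), 'dq': array([ 0.   ,  0.002, -0.001,  0.001, -0.002,  0.   , -0.002]), 'joint_efforts': array([ 0.0000e+00, -8.8320e+01,  1.2350e+00, -2.3617e+01,  1.7000e-02,
        7.0000e-03, -0.0000e+00]), 'position': array([201.814, 538.117, 208.425]), 'eef_rot': array([-0.   ,  0.178,  0.984, -0.001]), 'wrist_force': array([-0.19 , -0.419, -0.712]), 'ft_torque': array([-0.019,  0.017,  0.001]), 'grasp_force': np.float64(0.0), 'opening': np.float64(0.996)}
top [[477.5, 0.0, 308.5], [0.0, 477.5, 240.1], [0.0, 0.0, 1.0]] [[-0.021, -0.985, 0.172, 408.139], [-1.0, 0.019, -0.011, -6.857], [0.007, -0.172, -0.985, 1057.825], [0.0, 0.0, 0.0, 1.0]]
side [[568.7, 0.0, 317.2], [0.0, 568.7, 240.9], [0.0, 0.0, 1.0]] [[-0.996, -0.076, 0.05, 527.281], [-0.09, 0.75, -0.655, 849.482], [0.012, -0.657, -0.754, 1045.107], [0.0, 0.0, 0.0, 1.0]]
```

View pics/top1.png

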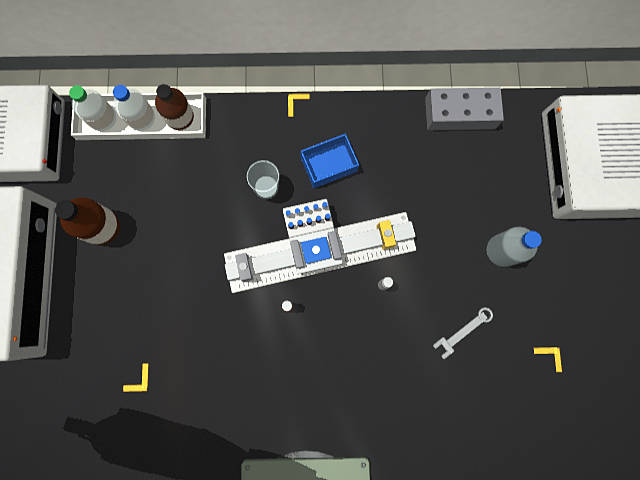

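View pics/side1.png

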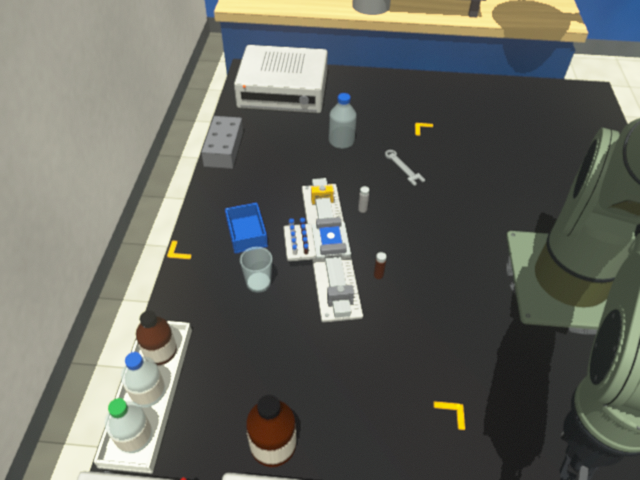

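The top view shows the pad's white dot at about (316,250), the yellow stop at (388,234) on the right (world -y), and the grey stop at (243,267). The tray is on the far side (+x). In the side view the pad is at (331,236) and the yellow stop at (322,193). The loose vials stand on the robot's side of the rail.

```bash
cat > h.py <<'E'
import numpy as np,cv2
def ray(c,uv,z):
    W=c["world_from_camera"]; d=W[:3,:3]@np.linalg.solve(c["intrinsics"],[uv[0],uv[1],1.])
    return W[:3,3]+d*(z-W[2,3])/d[2]
def blobs(c,lo,hi,amin=30):
    m=cv2.inRange(cv2.cvtColor(c["img"],cv2.COLOR_BGR2HSV),lo,hi)
    n,l,s,ct=cv2.connectedComponentsWithStats(m)
    return m,[(s[i],ct[i],(l==i).astype(np.uint8)) for i in range(1,n) if s[i,4]>=amin]
E
python3 - <<'E'
import pickle; from h import *
d=pickle.load(open("c.pkl","rb"))
for n,roi in (("top",(220,190,420,300)),("side",(280,170,370,325))):
    c=d[n]
    for nm,lo,hi,z in (("yel",(20,120,120),(35,255,255),58),("blue",(100,120,100),(120,255,255),56.5)):
        for s,ct,m in blobs(c,lo,hi):
            if roi[0]<ct[0]<roi[2] and roi[1]<ct[1]<roi[3]:
                r=cv2.minAreaRect(np.argwhere(m)[:,::-1].astype(np.float32))
                print(n,nm,s[4],np.round(ct,1),np.round(r[0],1),np.round(r[1],1),round(r[2],1),"->",np.round(ray(c,r[0],z),1))
                if nm=="blue" and s[4]>200:
                    x,y,w,h=s[:4]; g=c["img"][y:y+h,x:x+w].min(2)
                    w_=np.argwhere(g>170); print("  dot",len(w_), np.round(w_.mean(0)[::-1]+[x,y],1),np.round(ray(c,w_.mean(0)[::-1]+[x,y],56.5),1))
    im=c["img"][roi[1]:roi[3],roi[0]:roi[2]]
    cv2.imwrite(f"pics/{n}crop.png",cv2.resize(im,None,fx=4 if n=="top" else 3.8,fy=4 if n=="top" else 3.8,interpolation=cv2.INTER_CUBIC))
E
```

```text
Traceback (most recent call last):
ValueError: too many values to unpack (expected 3)
```

```bash
sed -i 's/return m,\[/return [/' h.py
python3 - <<'E'
import pickle; from h import *
d=pickle.load(open("c.pkl","rb"))
for n,roi in (("top",(220,190,420,300)),("side",(280,170,370,325))):
    c=d[n]
    for nm,lo,hi,z in (("yel",(20,120,120),(35,255,255),58),("blue",(100,120,100),(120,255,255),56.5)):
        for s,ct,m in blobs(c,lo,hi):
            if roi[0]<ct[0]<roi[2] and roi[1]<ct[1]<roi[3]:
                r=cv2.minAreaRect(np.argwhere(m)[:,::-1].astype(np.float32))
                print(n,nm,s[4],np.round(ct,1),np.round(r[0],1),np.round(r[1],1),round(r[2],1),"->",np.round(ray(c,r[0],z),1))
                if nm=="blue" and s[4]>200:
                    x,y,w,h=s[:4]; g=c["img"][y:y+h,x:x+w].min(2)
                    u=ct.round().astype(int)-[x,y]; mm=np.zeros_like(g); cv2.circle(mm,[int(a) for a in u],8,1,-1)
                    w_=np.argwhere((g>150)&(mm>0)); print("  dot",len(w_), np.round(w_.mean(0)[::-1]+[x,y],1),np.round(ray(c,w_.mean(0)[::-1]+[x,y],56.5),1))
    im=c["img"][roi[1]:roi[3],roi[0]:roi[2]]
    cv2.imwrite(f"pics/{n}crop.png",cv2.resize(im,None,fx=3.8,fy=3.8,interpolation=cv2.INTER_CUBIC))
E
```

```text
top yel 275 [386.3 233.7] [385.9 234. ] [26.7 14.1] 75.3 -> [ 592.3 -182.9   58. ]
top blue 519 [315.5 249.7] [315.5 249.7] [22.1 26.2] 77.0 -> [561.6 -32.1  56.5]
  dot 51 [315.4 249.5] [562.1 -32.   56.5]
side yel 256 [321.7 192.5] [322.1 193.9] [17.2 22.1] 86.4 -> [ 595.3 -164.3   58. ]
side blue 284 [330.2 235. ] [330.4 234.9] [17.  20.3] 85.2 -> [564.6 -31.7  56.5]
  dot 39 [330.4 235. ] [564.6 -31.4  56.5]
```

View pics/topcrop.png

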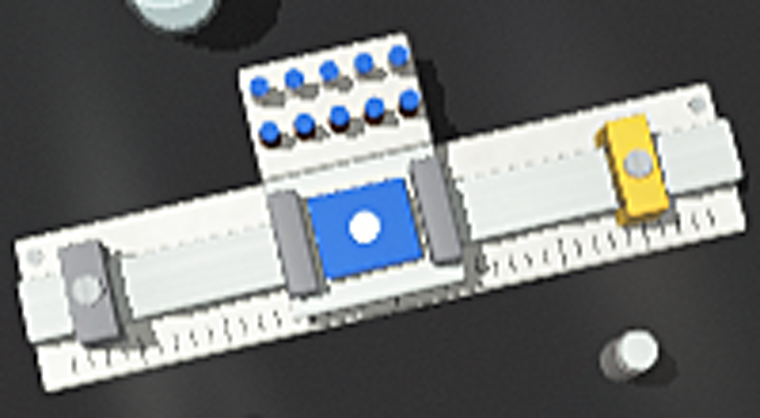

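```bash
python3 - <<'E'
import pickle; from h import *
d=pickle.load(open("c.pkl","rb")); c=d["top"]
Y=ray(c,(220+638/3.8,190+163/3.8),62); G=ray(c,(220+88/3.8,190+290/3.8),62); P=ray(c,(315.4,249.5),56.5)
e=(G-Y)[:2]; L=np.hypot(*e); e/=L
print(Y,G,L,"rail y",e,np.degrees(np.arctan2(-e[0],e[1])),"pad->yellow along",(P-Y)[:2]@e,"lateral",np.cross(e,(P-Y)[:2]))
E
```

```text
[ 593.81855193 -186.663784     62.        ] [528.51468644 120.39577788  62.        ] 313.92701283521717 rail y [-0.20802245  0.97812405] 12.006487728898879 pad->yellow along 157.99021074804 lateral -1.0772452038567124<stdin>:5: DeprecationWarning: Arrays of 2-dimensional vectors are deprecated. Use arrays of 3-dimensional vectors instead. (deprecated in NumPy 2.0)
```

Call:
play_rows([
  [0.06,-0.095,0,0,0,0,-1],
  [0.12,-0.19,0,0,0,0.09,-1],
  [0.18,-0.28,0,0,0,0.18,-1],
  [0.24,-0.38,0,0,0,0.27,-1],
  [0.3,-0.47,0,0,0,0.36,-1],
  [0.36,-0.57,0,0,0,0.36,-1],
  [0.36,-0.57,0,0,0,0.36,-1],
  [0.36,-0.57,0,0,0,0.36,-1],
])

```text
time_s: 0.9
position: [384.3, 248.9, 208.7]
eef_rot: [0.0, -0.1, 0.995, -0.001]
wrist_force: [-0.1, 0.7, 0.1]
opening: -0.001
grasp_force: 0.0
```

Call:
play_rows([
  [0.06,-0.096,0,0,0,0,-1],
  [0.12,-0.193,0,0,0,0,-1],
  [0.18,-0.289,0,0,0,0,-1],
  [0.241,-0.385,0,0,0,0,-1],
  [0.301,-0.482,0,0,0,0,-1],
  [0.362,-0.578,0,0,0,0,-1],
  [0.362,-0.578,-0.1,0,0,0,-1],
  [0.362,-0.578,-0.2,0,0,0,-1],
])

```text
time_s: 1.7
position: [563.9, -37.5, 120.2]
eef_rot: [0.002, -0.101, 0.995, -0.001]
wrist_force: [2.1, 0.8, -0.8]
opening: -0.0
grasp_force: 0.0
```

Call:
play_rows([
  [0,0,0,0,0,0,-1],
  [0,0,0,0,0,0,-1],
])

```text
time_s: 1.9
position: [561.8, -32.9, 121.7]
eef_rot: [-0.0, -0.104, 0.995, 0.0]
wrist_force: [0.0, -0.2, 2.0]
opening: 0.003
grasp_force: 0.0
```

```bash
python3 - <<'E'
from bench import *
from h import *
import pickle
from scipy.spatial.transform import Rotation as R
o=get_obs(); c=capture("wrist"); print(o["position"],o["eef_rot"],o["wrist_force"])
q=o["eef_rot"]; T=np.eye(4); T[:3,:3]=R.from_quat([q[1],q[2],q[3],q[0]]).as_matrix(); T[:3,3]=o["position"]
c["world_from_camera"]=T@c["mount"]; pickle.dump(c,open("w.pkl","wb")); cv2.imwrite("pics/w1.png",c["img"])
for nm,lo,hi,z in (("yel",(20,120,120),(35,255,255),58),("blue",(100,120,80),(120,255,255),56.5)):
    for s,ct,m in blobs(c,lo,hi,300): print(nm,s,ct,ray(c,ct,z))
E
```

```text
[561.79433782 -32.92615891 121.67245066] [-3.39150611e-04 -1.03655125e-01  9.94613193e-01  3.10510083e-04] [ 0.02249614 -0.17963617  1.98110092]
yel [  50  198   82   95 3602] [ 85.81093837 247.71099389] [ 590.49411002 -179.39039741   58.        ]
blue [ 278  216   88   69 5426] [321.70549208 249.39513454] [560.96405802 -30.93864286  56.5       ]
```

View pics/w1.png

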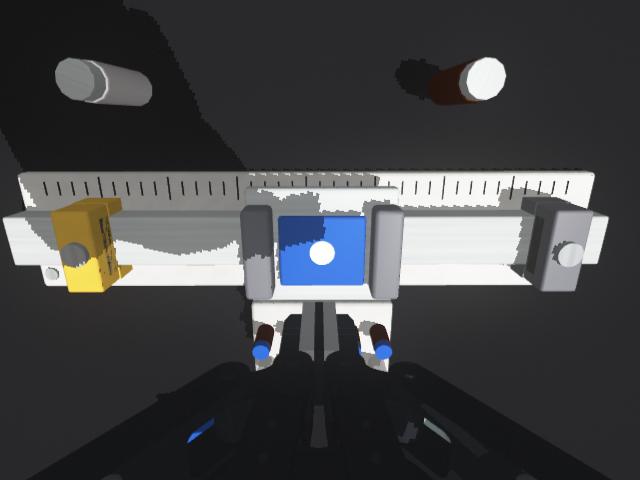

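The wrist view shows the tool aligned with the rail. The pad's dot is at (322,253), the yellow stop is to the left at (86,248), and the fingertips are above the pad. I'll go down to just above the pad, slightly off-centre towards the yellow stop.

Call:
play_rows([
  [0.004,-0.013,-0.04,0,0,0,-1],
  [0.004,-0.013,-0.08,0,0,0,-1],
  [0.004,-0.013,-0.106,0,0,0,-1],
  [0.004,-0.013,-0.114,0,0,0,-1],
  [0.004,-0.013,-0.118,0,0,0,-1],
  [0.004,-0.013,-0.118,0,0,0,-1],
])

```text
time_s: 2.55
position: [564.3, -40.4, 62.6]
eef_rot: [0.001, -0.103, 0.995, -0.0]
wrist_force: [-0.3, 0.2, 1.0]
opening: -0.002
grasp_force: 0.0
```

Call:
play_rows([
  [0,0,-0.002,0,0,0,-1],
  [0,0,-0.004,0,0,0,-1],
  [0,0,-0.006,0,0,0,-1],
  [0,0,-0.008,0,0,0,-1],
  [0,0,-0.008,0,0,0,-1],
])

```text
time_s: 3.05
position: [563.9, -40.6, 57.7]
eef_rot: [-0.0, -0.103, 0.995, -0.0]
wrist_force: [0.8, 0.0, 0.4]
opening: -0.004
grasp_force: 0.0
```

Call:
play_rows([
  [0,0,-0.002,0,0,0,-1],
  [0,0,-0.004,0,0,0,-1],
  [0,0,-0.006,0,0,0,-1],
  [0,0,-0.006,0,0,0,-1],
  [0,0,-0.006,0,0,0,-1],
])

```text
time_s: 3.55
position: [563.9, -40.6, 54.8]
eef_rot: [-0.0, -0.103, 0.995, -0.0]
wrist_force: [0.0, 0.9, 1.2]
opening: -0.001
grasp_force: 0.0
```

Call:
play_rows([
  [0,0,-0.002,0,0,0,-1],
  [0,0,-0.004,0,0,0,-1],
  [0,0,-0.004,0,0,0,-1],
  [0,0,-0.004,0,0,0,-1],
])

```text
time_s: 3.95
position: [563.9, -40.6, 52.7]
eef_rot: [-0.0, -0.103, 0.995, -0.0]
wrist_force: [-0.2, 0.4, -0.2]
opening: 0.002
grasp_force: 0.0
```

Call:
play_rows([
  [0,0,-0.002,0,0,0,-1],
  [0,0,-0.002,0,0,0,-1],
  [0,0,-0.002,0,0,0,-1],
])

```text
time_s: 4.25
position: [563.9, -40.6, 51.8]
eef_rot: [-0.0, -0.103, 0.995, -0.0]
wrist_force: [0.2, -0.6, 1.4]
opening: 0.001
grasp_force: 0.0
```

```bash
python3 - <<'E'
from bench import *
from h import *
o=get_obs(); c=capture("wrist"); print(o["position"],o["wrist_force"],o["joint_efforts"])
s=capture("side"); 
cv2.imwrite("pics/w2.png",np.hstack([cv2.resize(c["img"][150:480,150:490],(400,388)),cv2.resize(s["img"][180:280,280:380],(388,388),interpolation=cv2.INTER_CUBIC)]))
E
```

```text
[563.93252683 -40.62293884  51.76316726] [ 0.21601034 -0.55027971  1.37272736] [-7.94246094e-03 -9.41611004e+01 -3.13472763e+00 -1.51976895e+01
  1.49253511e-02 -1.00646200e-02 -2.89662705e-03]
```

View pics/w2.png

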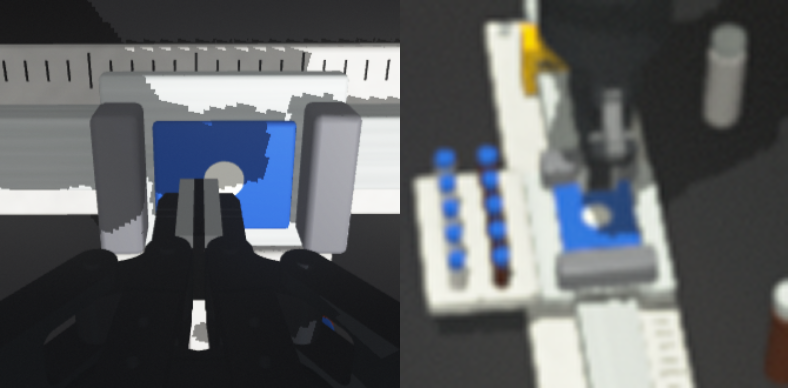

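The fingertips are above the pad, just on the yellow side of the dot and clear of the cheeks. There's no contact yet, so I'll keep creeping down.

Call:
play_rows([
  [0,0,-0.002,0,0,0,-1],
  [0,0,-0.003,0,0,0,-1],
  [0,0,-0.003,0,0,0,-1],
])

```text
time_s: 4.65
position: [563.9, -40.6, 50.2]
eef_rot: [-0.0, -0.103, 0.995, -0.0]
wrist_force: [0.0, 0.3, 0.0]
opening: 0.002
grasp_force: 0.0
```

Call:
play_rows([
  [0,0,-0.002,0,0,0,-1],
  [0,0,-0.002,0,0,0,-1],
  [0,0,-0.002,0,0,0,-1],
])

```text
time_s: 4.95
position: [563.9, -40.6, 49.2]
eef_rot: [-0.0, -0.103, 0.995, -0.0]
wrist_force: [-0.2, 0.2, 0.2]
opening: 0.003
grasp_force: 0.0
```

```bash
python3 - <<'E'
from bench import *
from h import *
from scipy.spatial.transform import Rotation as R
o=get_obs(); c=capture("wrist")
q=o["eef_rot"]; T=np.eye(4); T[:3,:3]=R.from_quat([q[1],q[2],q[3],q[0]]).as_matrix(); T[:3,3]=o["position"]
W=T@c["mount"]; D=c["depth"]; K=c["intrinsics"]
v,u=np.mgrid[:480,:640]; p=np.stack([(u-K[0,2])*D/K[0,0],(v-K[1,2])*D/K[1,1],D],-1)@W[:3,:3].T+W[:3,3]
p[D==0]=np.nan
cv2.imwrite("pics/w3.png",cv2.resize(c["img"][220:420,220:420],(600,600),interpolation=cv2.INTER_CUBIC))
print(o["position"],o["wrist_force"])
for s in range(250,400,6): print(s,[ [round(float(x)) if x==x else -1 for x in p[s,k]] for k in (240,270,285,310,322,335,370,390)])
E
```

```text
[563.9116938  -40.62488303  49.24117203] [-0.24107838  0.23718694  0.24531079]
250 [[543, -79, 64], [544, -67, 53], [545, -61, 48], [543, -49, 46], [542, -44, 46], [541, -38, 46], [537, -21, 46], [535, -12, 46]]
256 [[544, -78, 66], [547, -67, 54], [545, -60, 55], [542, -49, 56], [541, -44, 56], [540, -38, 56], [536, -23, 57], [535, -14, 57]]
262 [[547, -78, 67], [549, -66, 55], [547, -59, 58], [545, -49, 57], [544, -43, 56], [542, -38, 57], [539, -22, 57], [537, -14, 57]]
268 [[550, -78, 67], [552, -66, 56], [550, -59, 57], [547, -48, 58], [546, -43, 57], [546, -37, 56], [542, -22, 57], [540, -13, 58]]
274 [[552, -77, 67], [555, -65, 56], [552, -58, 58], [550, -47, 57], [549, -42, 58], [548, -36, 58], [545, -21, 57], [543, -12, 58]]
280 [[555, -77, 66], [557, -65, 57], [555, -58, 58], [553, -47, 57], [552, -42, 58], [551, -36, 58], [548, -20, 58], [546, -11, 58]]
286 [[558, -76, 67], [560, -64, 58], [559, -57, 57], [556, -46, 57], [555, -41, 58], [554, -35, 57], [550, -20, 58], [549, -10, 56]]
292 [[561, -76, 67], [562, -64, 59], [562, -57, 57], [559, -46, 58], [558, -40, 58], [556,
[... 1647 characters left out ...]
[[557, -66, 122], [555, -57, 122], [554, -53, 122], [554, -45, 121], [560, -40, 111], [552, -38, 121], [554, -26, 114], [549, -22, 121]]
376 [[557, -65, 124], [556, -57, 124], [555, -52, 123], [554, -45, 123], [563, -40, 110], [552, -38, 124], [555, -26, 117], [548, -23, 125]]
382 [[557, -65, 127], [556, -56, 127], [554, -52, 127], [557, -45, 122], [565, -39, 110], [552, -38, 126], [549, -29, 127], [550, -23, 125]]
388 [[559, -64, 127], [555, -56, 129], [555, -52, 129], [560, -44, 121], [568, -39, 110], [552, -38, 129], [550, -29, 129], [551, -22, 126]]
394 [[560, -64, 128], [556, -56, 131], [554, -52, 132], [563, -44, 120], [570, -38, 110], [551, -39, 132], [545, -31, 137], [554, -22, 125]]
```

View pics/w3.png

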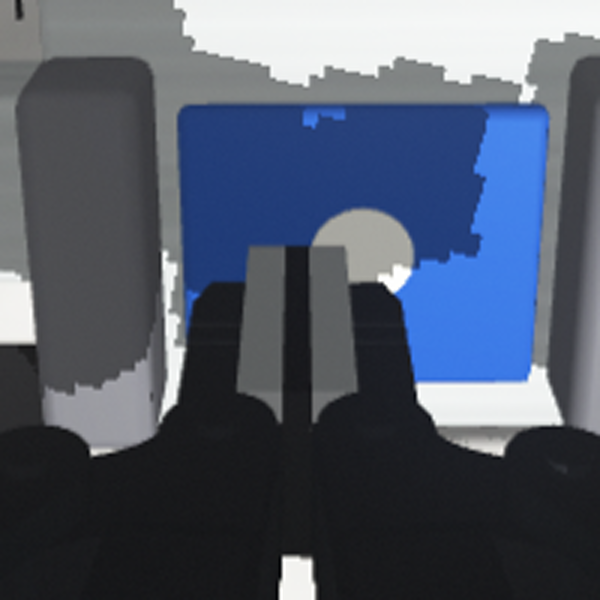

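The tips' visible lower edge is at about z = 76, while the pad is unpressed at 57, so the tips are still well above it. The reported TCP height reads low by about 25 mm. I'll continue down, watching the force.

Call:
play_rows([
  [0,0,-0.006,0,0,0,-1],
  [0,0,-0.012,0,0,0,-1],
  [0,0,-0.018,0,0,0,-1],
  [0,0,-0.02,0,0,0,-1],
  [0,0,-0.02,0,0,0,-1],
])

```text
time_s: 5.5
position: [563.8, -40.6, 39.1]
eef_rot: [-0.0, -0.103, 0.995, -0.0]
wrist_force: [0.0, -0.7, -0.2]
opening: 0.001
grasp_force: 0.0
```

Call:
play_rows([
  [0,0,-0.002,0,0,0,-1],
  [0,0,-0.004,0,0,0,-1],
  [0,0,-0.004,0,0,0,-1],
])

```text
time_s: 5.8
position: [563.9, -40.6, 37.2]
eef_rot: [-0.0, -0.103, 0.995, -0.0]
wrist_force: [0.1, 0.5, 0.1]
opening: 0.001
grasp_force: 0.0
```

Call:
play_rows([
  [0,0,-0.002,0,0,0,-1],
  [0,0,-0.004,0,0,0,-1],
  [0,0,-0.004,0,0,0,-1],
])

```text
time_s: 6.1
position: [563.9, -40.6, 35.1]
eef_rot: [-0.0, -0.103, 0.995, -0.0]
wrist_force: [0.2, -0.4, -0.3]
opening: 0.004
grasp_force: 0.0
```

Call:
play_rows([
  [0,0,-0.002,0,0,0,-1],
  [0,0,-0.004,0,0,0,-1],
  [0,0,-0.004,0,0,0,-1],
])

```text
time_s: 6.4
position: [564.0, -40.6, 33.3]
eef_rot: [0.0, -0.103, 0.995, -0.0]
wrist_force: [-0.3, 0.8, 3.8]
opening: 0.001
grasp_force: 1.7
```

```bash
cat > f.py <<'E'
from bench import *
from h import *
from scipy.spatial.transform import Rotation as R
o=get_obs(); c=capture("wrist")
q=o["eef_rot"]; T=np.eye(4); T[:3,:3]=R.from_quat([q[1],q[2],q[3],q[0]]).as_matrix(); T[:3,3]=o["position"]
W=T@c["mount"]; D=c["depth"]; K=c["intrinsics"]
v,u=np.mgrid[:480,:640]; p=np.stack([(u-K[0,2])*D/K[0,0],(v-K[1,2])*D/K[1,1],D],-1)@W[:3,:3].T+W[:3,3]
print(o["position"],o["wrist_force"])
for s in range(296,320,2): print(s,np.round(p[s,310]),np.round(p[s,335]),np.round(p[s,370]))
hsv=cv2.cvtColor(c["img"],cv2.COLOR_BGR2HSV); m=cv2.inRange(hsv,(100,100,60),(120,255,255))>0
m&=(abs(p[...,2]-55)<8); b=p[m]; print("pad n",m.sum(),"z med",np.median(b[:,2]),"rows",np.percentile(np.argwhere(m),[2,98],axis=0))
m=(cv2.inRange(hsv,(20,120,80),(35,255,255))>0)&(abs(p[...,2]-58)<3); print("yellow top",m.sum(),p[m].mean(0) if m.any() else 0)
E
python3 f.py
```

```text
[563.98213261 -40.62315607  33.29310352] [-0.31870097  0.82315062  3.75403909]
296 [554. -46.  56.] [552. -36.  56.] [548. -22.  57.]
298 [555. -46.  57.] [553. -36.  56.] [549. -22.  57.]
300 [556. -46.  56.] [554. -36.  56.] [551. -21.  56.]
302 [555. -46.  59.] [554. -36.  57.] [551. -21.  56.]
304 [555. -46.  62.] [555. -36.  57.] [553. -21.  56.]
306 [554. -46.  64.] [553. -36.  63.] [553. -21.  57.]
308 [555. -46.  65.] [553. -36.  65.] [554. -20.  56.]
310 [554. -46.  67.] [552. -37.  68.] [555. -20.  56.]
312 [554. -46.  69.] [552. -37.  69.] [556. -20.  56.]
314 [554. -46.  71.] [552. -37.  71.] [557. -20.  56.]
316 [555. -46.  71.] [553. -37.  71.] [558. -19.  56.]
318 [554. -46.  74.] [552. -37.  73.] [558. -19.  57.]
pad n 8119 z med 56.33358588846397 rows [[268. 279.]
 [360. 406.]]
yellow top 774 [ 607.91332521 -170.99069571   57.45068089]
```

Contact is confirmed: 3.8 N, with the pad about 1 mm down. I'll press about 2.5 mm further.

Call:
play_rows([
  [0,0,-0.002,0,0,0,-1],
  [0,0,-0.004,0,0,0,-1],
  [0,0,-0.005,0,0,0,-1],
  [0,0,-0.005,0,0,0,-1],
])

```text
time_s: 6.85
position: [564.0, -40.6, 30.9]
eef_rot: [0.0, -0.103, 0.995, -0.0]
wrist_force: [-1.1, 0.4, 7.9]
opening: 0.001
grasp_force: 3.6
```

```bash
python3 f.py | grep -v '^3'
```

```text
[564.01111498 -40.60191426  30.89809082] [-1.14904935  0.4222107   7.85464058]
296 [554. -46.  54.] [552. -36.  54.] [549. -22.  54.]
298 [555. -46.  54.] [552. -36.  55.] [550. -22.  54.]
pad n 8106 z med 53.93644847957101 rows [[268. 279.]
 [360. 405.]]
yellow top 507 [ 610.19960901 -170.03199347   57.19064149]
```

Call:
play_rows([
  [0.0004,-0.002,0,0,0,0,-1],
  [0.0012,-0.006,0,0,0,0,-1],
  [0.0025,-0.0118,0,0,0,0,-1],
  [0.0037,-0.0176,0,0,0,0,-1],
  [0.005,-0.0235,0,0,0,0,-1],
  [0.0062,-0.0293,0,0,0,0,-1],
  [0.0075,-0.0352,0,0,0,0,-1],
  [0.0083,-0.0391,0,0,0,0,-1],
])

```text
time_s: 7.7
position: [568.2, -60.3, 31.0]
eef_rot: [0.0, -0.103, 0.995, -0.0]
wrist_force: [-0.7, 0.0, 6.1]
opening: 0.001
grasp_force: 3.6
```

```bash
python3 f.py | grep -v '^3'; python3 - <<'E'
from bench import *
from h import *
c=capture("wrist"); cv2.imwrite("pics/w4.png",c["img"])
E
```

```text
[568.20863993 -60.27134947  30.9647114 ] [-6.88791427e-01  1.87844057e-03  6.06207532e+00]
296 [558. -66.  54.] [556. -56.  55.] [553. -42.  54.]
298 [559. -66.  53.] [557. -56.  53.] [553. -42.  55.]
pad n 8105 z med 53.99046412170918 rows [[268. 279.]
 [360. 406.]]
yellow top 4519 [ 595.13025676 -179.34811542   58.27597614]
```

View pics/w4.png

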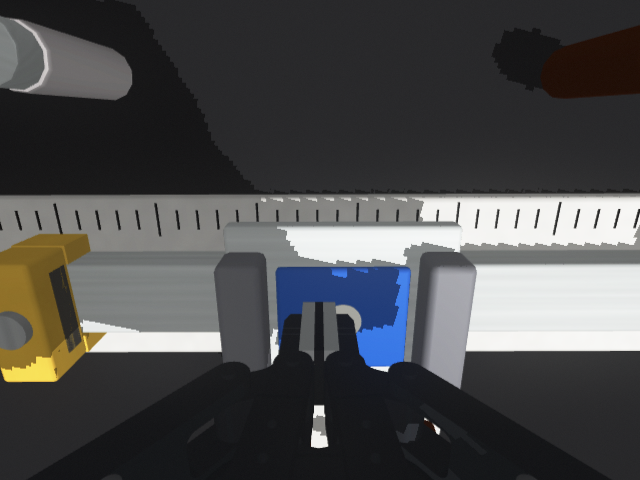

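The carriage is moving with the fingertip and the pad stays down. The yellow stop is at (30,310), still ahead. I'll continue at moderate speed.

Call:
play_rows([
  [0.0008,-0.0039,0,0,0,0,-1],
  [0.0025,-0.0118,0,0,0,0,-1],
  [0.0046,-0.0215,0,0,0,0,-1],
  [0.0067,-0.0313,0,0,0,0,-1],
  [0.0087,-0.0411,0,0,0,0,-1],
  [0.0108,-0.0509,0,0,0,0,-1],
  [0.0129,-0.0607,0,0,0,0,-1],
  [0.0141,-0.0665,0,0,0,0,-1],
])

```text
time_s: 8.6
position: [575.3, -93.7, 31.0]
eef_rot: [0.0, -0.103, 0.995, -0.0]
wrist_force: [-2.4, 0.4, 7.5]
opening: -0.003
grasp_force: 3.6
```

Call:
play_rows([
  [0.0008,-0.0039,0,0,0,0,-1],
  [0.0021,-0.0098,0,0,0,0,-1],
  [0.0037,-0.0176,0,0,0,0,-1],
  [0.0054,-0.0254,0,0,0,0,-1],
  [0.0071,-0.0333,0,0,0,0,-1],
  [0.0083,-0.0391,0,0,0,0,-1],
  [0.0092,-0.043,0,0,0,0,-1],
  [0.0096,-0.045,0,0,0,0,-1],
])

```text
time_s: 9.4
position: [580.0, -116.0, 31.0]
eef_rot: [0.0, -0.103, 0.995, -0.0]
wrist_force: [-1.3, 1.2, 6.9]
opening: 0.002
grasp_force: 3.6
```

```bash
python3 f.py | grep -v '^3'; python3 - <<'E'
from bench import *
from h import *
c=capture("wrist"); cv2.imwrite("pics/w5.png",c["img"])
E
```

```text
[ 580.04970463 -116.02741834   30.9524925 ] [-1.32008881  1.16153092  6.86160911]
296 [ 570. -122.   54.] [ 567. -112.   55.] [565. -97.  54.]
298 [ 571. -122.   54.] [ 569. -111.   54.] [565. -97.  54.]
pad n 8130 z med 53.97694462221024 rows [[268. 279.]
 [360. 406.]]
yellow top 5715 [ 591.71787501 -183.91389369   58.44823506]
```

View pics/w5.png

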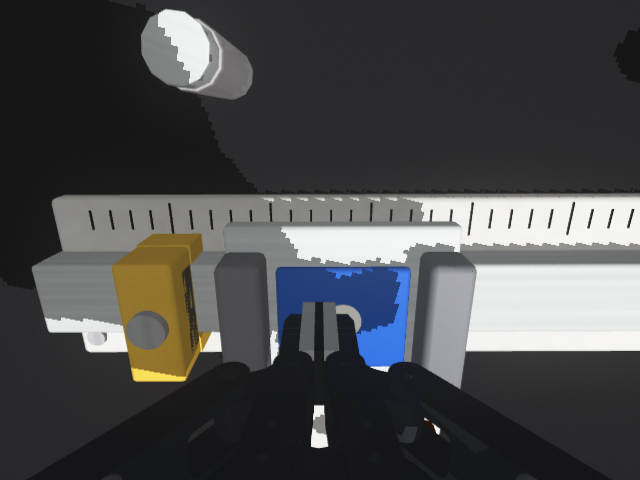

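The yellow stop at (155,310) is now close, with about 18 mm left. I'll approach slowly.

Call:
play_rows([
  [0.0008,-0.0039,0,0,0,0,-1],
  [0.0021,-0.0098,0,0,0,0,-1],
  [0.0033,-0.0156,0,0,0,0,-1],
  [0.0042,-0.0196,0,0,0,0,-1],
  [0.005,-0.0235,0,0,0,0,-1],
  [0.0054,-0.0254,0,0,0,0,-1],
  [0.0058,-0.0274,0,0,0,0,-1],
  [0.0058,-0.0274,0,0,0,0,-1],
])

```text
time_s: 10.3
position: [583.0, -129.8, 31.0]
eef_rot: [0.0, -0.103, 0.995, -0.0]
wrist_force: [-1.1, 0.1, 7.7]
opening: -0.003
grasp_force: 3.6
```

```bash
cat >> f.py <<'E'
e=np.array([-.208,.978]); a=p[...,:2]@e
m=(cv2.inRange(hsv,(15,100,60),(40,255,255))>0)&(abs(p[...,2]-58)<2.5); print("yellow along range",np.percentile(a[m],[1,99]))
k=(abs(p[...,2]-66.5)<2)&(hsv[...,1]<60)&(u<300); print("cheek along",np.percentile(a[k],[2,98]), k.sum())
E
python3 f.py | grep -v '^3'
```

```text
[ 582.96396943 -129.76102044   30.96291951] [-1.13828651  0.08479612  7.66701573]
296 [ 572. -136.   55.] [ 571. -125.   53.] [ 568. -111.   54.]
298 [ 574. -135.   54.] [ 572. -125.   53.] [ 569. -111.   54.]
pad n 8108 z med 53.98447769461998 rows [[268. 279.]
 [360. 405.]]
yellow top 5419 [ 590.61214361 -184.80926847   58.47286827]
yellow along range [-315.83893525 -292.66446359]
cheek along [-286.94780711 -266.21930678] 4510
```

Call:
play_rows([
  [0.0004,-0.002,0,0,0,0,-1],
  [0.0008,-0.0039,0,0,0,0,-1],
  [0.0012,-0.0059,0,0,0,0,-1],
  [0.0015,-0.007,0,0,0,0,-1],
  [0.0017,-0.0078,0,0,0,0,-1],
  [0.0017,-0.0078,0,0,0,0,-1],
])

```text
time_s: 10.95
position: [583.8, -133.5, 31.0]
eef_rot: [0.0, -0.103, 0.995, -0.0]
wrist_force: [-0.6, 0.4, 7.1]
opening: 0.001
grasp_force: 3.6
```

Call:
play_rows([
  [0.0002,-0.001,0,0,0,0,-1],
  [0.0004,-0.002,0,0,0,0,-1],
  [0.0004,-0.002,0,0,0,0,-1],
])

```text
time_s: 11.25
position: [583.9, -134.3, 30.9]
eef_rot: [0.0, -0.103, 0.995, 0.0]
wrist_force: [-0.1, 1.6, 6.8]
opening: 0.005
grasp_force: 3.6
```

```bash
python3 f.py | grep -v '^3'
```

```text
[ 583.92977816 -134.30376663   30.93952791] [-0.09217931  1.5717669   6.78782645]
296 [ 573. -140.   55.] [ 572. -130.   54.] [ 568. -116.   55.]
298 [ 575. -140.   53.] [ 572. -130.   54.] [ 569. -115.   54.]
pad n 8120 z med 53.96310892945135 rows [[268. 279.]
 [360. 406.]]
yellow top 4597 [ 589.86922968 -186.57213373   58.63302087]
yellow along range [-315.89009974 -294.32081023]
cheek along [-291.52293266 -266.31345572] 4478
```

Call:
play_rows([
  [0.0002,-0.001,0,0,0,0,-1],
  [0.0004,-0.002,0,0,0,0,-1],
  [0.0004,-0.002,0,0,0,0,-1],
])

```text
time_s: 11.6
position: [584.1, -134.7, 30.9]
eef_rot: [0.0, -0.103, 0.995, 0.0]
wrist_force: [-1.3, 4.8, 6.7]
opening: -0.003
grasp_force: 3.6
```

Call:
play_rows([
  [0.0002,-0.001,0,0,0,0,-1],
  [0.0004,-0.002,0,0,0,0,-1],
  [0.0004,-0.002,0,0,0,0,-1],
])

```text
time_s: 11.9
position: [584.4, -135.6, 30.9]
eef_rot: [0.0, -0.103, 0.995, 0.001]
wrist_force: [-1.5, 4.7, 6.2]
opening: 0.003
grasp_force: 3.6
```

```bash
python3 f.py | grep -v '^3'
```

```text
[ 584.40895793 -135.59639594   30.92161674] [-1.47799849  4.71400992  6.22158866]
296 [ 573. -142.   56.] [ 572. -131.   55.] [ 569. -117.   55.]
298 [ 575. -141.   54.] [ 573. -131.   54.] [ 570. -117.   54.]
pad n 8144 z med 53.95558379713249 rows [[267. 282.]
 [360. 409.]]
yellow top 4595 [ 589.5659699  -186.66425188   58.58627703]
yellow along range [-315.90557837 -294.31466198]
cheek along [-291.55166002 -266.39887049] 4540
```

The horizontal force has levelled off at about 5 N and the tip is starting to slip on the pad, so the carriage is against the stop. I'll lift straight up.

Call:
play_rows([
  [0,0,0.006,0,0,0,-1],
  [0,0,0.016,0,0,0,-1],
  [0,0,0.05,0,0,0,-1],
  [0,0,0.1,0,0,0,-1],
  [0,0,0.16,0,0,0,-1],
  [0,0,0.2,0,0,0,-1],
  [0,0,0.2,0,0,0,-1],
  [0,0,0.2,0,0,0,-1],
])

```text
time_s: 12.75
position: [584.2, -136.7, 130.8]
eef_rot: [0.0, -0.103, 0.995, -0.0]
wrist_force: [0.5, 0.4, -0.8]
opening: 0.0
grasp_force: 0.0
```

```bash
python3 f.py | grep -v '^3'; python3 - <<'E'
from bench import *
from h import *
c=capture("wrist"); cv2.imwrite("pics/w6.png",c["img"])
E
```

```text
[ 584.19020466 -136.70966289  130.79483625] [ 0.53634111  0.38850032 -0.84486576]
296 [ 626. -134.   48.] [ 622. -117.   49.] [617. -92.  49.]
298 [ 627. -134.   50.] [ 623. -116.   50.] [618. -92.  50.]
pad n 5091 z med 57.504129832616314 rows [[213. 297.]
 [277. 377.]]
yellow top 2185 [ 593.29775758 -185.32251668   58.66386706]
yellow along range [-316.04858605 -293.70738342]
cheek along [-291.6807143 -275.0894451] 2270
```

View pics/w6.png

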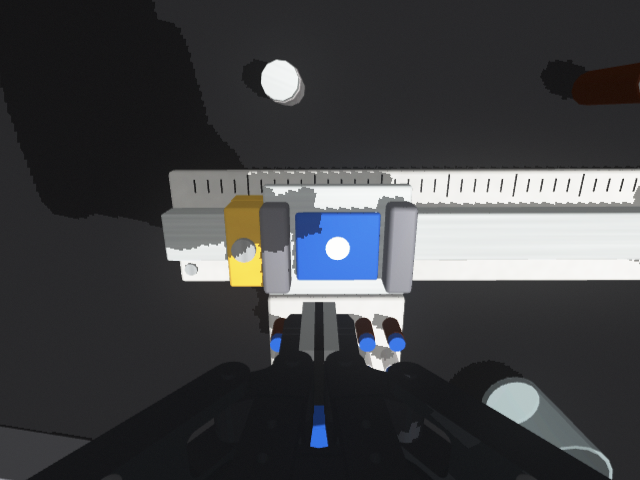

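The carriage at (338,248) rests against the yellow stop at (244,243), the pad is back up at z = 57.5, and the tool is clear.

```bash
python3 -c "
from bench import *
print(sign_off())"
```

```text
the job is handed in; nothing more can be done
None
```

The carriage is resting against the yellow stop with the pad released and its brake on, the gripper is clear of everything, nothing else was touched, and the job is handed in at about 13 s.

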